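# Reset the push-push bottle lifters

## Robot

A 6-joint arm with a two-finger parallel gripper is mounted at the origin on a cart in front of the work surface, level with it; the furniture and walls round the work are solid. World frame = base frame: x ahead of the robot, y to its left, z up, the work surface at z = 0. Lengths are in mm, angles in rad, forces in N, time in s.
With the tool pointing down it reaches from about 300 to 775 mm from the base axis. Payload 14.6 kg.
Tool frame: the origin (TCP) lies on the centre line of the jaws, within the pads' length; the fingertips stand 22 mm ahead of it and the grasp point (between the pads) lies 3 mm ahead of it (manip.tcp_to_tips is the distance from the TCP to the fingertips, in mm); z points along the fingers, y is the direction in which the jaws open and shut (so a half turn about z gives the same grasp; the last joint's range is limited). The gripper opens to 94 mm and grips with 3 to 60 N. Pads are 16 mm wide; open, the fingers measure 119 mm over their backs; the gripper's body (75 mm by 177 mm) begins 78 mm behind the grasp point.
Start: joints at [-1.178, 0.3, 1.521, -0, 1.321, -0.067], TCP at [244.065, -492.871, 192.646] pointing down, gripper open.
Joint ranges: [-3.03, 3.03], [-0.79, 2.21], [0.23, 2.52], [-1.04, 4.18], [0, 3.07], [-2.55, 2.55]. Speed limits (rad/s): [2.22, 2.22, 2.57, 3.14, 3.14, 3.14].

## Interface

Orientations are given as [roll, pitch, yaw] about the fixed x, y, z axes, in that order (R = Rz(yaw) Ry(pitch) Rx(roll)).
In Python, from cell import manip, vision, workorder gives the robot as it stands.
- The arm moves only by the tool carry_out, never from a script. Its argument "deltas" is a list of rows, each a list of 3 entries, a list of its own where there are three numbers: the shift along the tool's x, y, z in cm, then the turn about the tool's z in degrees, then the opening, from 0 (shut) to 1 (fully open). A call has 1 to 20 rows; each row shifts and turns the commanded pose from where the row before left it, along the tool's axes as they then stand; what a row does not reach is not made up. A row lasts 1/12 s, in which the tool goes at most 41.7 mm and 7.16 degrees, less where a joint would pass 70% of its speed; a pose out of reach is approached as far as the arm can. A call with a gripper value outside its range is refused whole. The fingers move at their own pace and stop on an object; "grip_force" is the grip in N (left out, the last holds). Time passes only in rows, so rows that do not move let the fingers close. It gives the time, the measured TCP pose, the force and the opening at its end, in the units of the state.
- manip.read_state(): the state, without advancing time (a new reading comes with each control period).
- vision.camera(name): name is "scene" or "top" or "wrist"; returns (picture, depth): 400x640x3 uint8, red, green, blue; 400x640 float32, mm along the optical axis (not along the pixel's ray), 0 where there is no reading.
- vision.calibration(name): a dict with "mtx" (3x3 intrinsics, pixels), "eye" and "orientation" of the camera in the world. Camera axes: x right, y down, z forward; pixel columns grow to the right and rows downward; lengths in mm; the calibration is good to about 2 mm. A picture is of the moment at which its call begins: read the wrist's pose just before it. calibration takes no time and is no camera call; for the wrist camera it gives the pose at the moment of the call.
- workorder.sign_off(): hands the job in, once; it reports no verdict.
The state is a dict: "clock": time; "joints": joint angles; "qd": joint speeds; "effort": joint torques, N m; "eef_pos": TCP position; "eef_rot": TCP orientation; "wrist_force": force on the tool from outside, world axes, zero at the start; "moment": the same for the moment, N m; "finger_gap": finger opening in mm.
Only numpy, scipy, OpenCV 4.12 (cv2) and the standard library are available. Lean on these libraries where they do the work, as an engineer would, in place of code of your own. Each camera call takes 0.05 s, during which the arm holds its last target.

## Task

Three reagent bottles sit in push-push lifters in the white blocks: press one down to its stop and let go, and it changes between standing up and being locked down. Set them for the next step: the taller bottle with the narrow cap must stand up, ready to be taken, and both shorter bottles must stay locked down in their blocks. Do not knock or move the loose spare bottle that stands on the bench.

Things in the scene. Friction and masses are not known exactly. Their poses are not given: they have to be found in the camera images.
- tall_cap_top (a point): Centre of the flat cap top (29 mm across, narrower than the shoulders) of the taller bottle, clipped in the push-push lifter of one of three like white blocks (100 x 84 mm, deck 64 mm high, fixed; they change places). Its height above the worktop (z up) shows the state: 120 mm up, 104.5 mm locked, 96 mm at the hard stop. Starts locked. Travel is vertical; the spring lifts with 2 to 4 N.
- short_1_cap_top (a point): Centre of the flat cap top (40 mm across, nearly as wide as its bottle) of a shorter bottle in a block of its own, with the same lifter. Height: 107 mm up, 91.5 mm locked, 83 mm at the hard stop. All lifters: a press from above to within 2 mm of the stop, then letting go, turns up to locked or locked to up; a shorter press changes nothing.
- short_2_cap_top (a point): The same point of the other shorter bottle, in the third block: same bottle, heights, spring and working. At the start one of the two short bottles stands up and the other is locked.
- spare_bottle: loose bystander: a bottle of the short kind (44 mm across, 73 mm high, red cap) that stands on the bare worktop among the blocks, in no block. Origin at the centre of its underside, z up. To be left where it is.

How it is judged:
By the outcome, as a careful person would: the job done as asked, in the order asked, and still so for the second after the job is handed in, with the robot touching nothing.
It also fails if it takes over 32 s, if anything falls off the work surface, if the arm or the gripper's body presses on something with over 40 N, if the wrist force passes 120 N, or if a joint passes its speed limit or range.

## Working session

There is one attempt and no reset: what is moved stays moved. The work goes in short steps, Python scripts to look and compute and a tool call to move; the robot and the scene stay as the last step left them, time stands still between calls to the robot, and variables do not carry over. Pictures are saved under pics/ and viewed, and the job is handed in when it is done.

Besides the shell and the picture viewer there is one more tool, called after ">>>" by a JSON object that holds its "op" and its "data". carry_out: Moves the arm, as the interface text tells. Its arguments: {"type":"object","properties":{"deltas":{"type":"array","items":{"type":"array"}},"grip_force":{"type":"number"}},"required":["deltas"]}

```bash
mkdir -p pics; ls; cat > h.py <<'E'
import numpy as np,cv2
from cell import manip,vision,workorder
def snap(n,f):
    c=vision.calibration(n);p,d=vision.camera(n)
    cv2.imwrite(f'pics/{f}.png',p[:,:,::-1]);np.savez(f'pics/{f}.npz',p=p,d=d,K=c['mtx'],e=c['eye'],R=np.array(c['orientation']))
    return p,d,c
E
python3 - <<'E'
from h import *
print(manip.read_state())
for n in ['scene','top','wrist']:
    p,d,c=snap(n,n+'0');print(n,c)
E
```

```text
pics
{'clock': 0.0, 'joints': array([-1.17757267e+00,  3.00473227e-01,  1.52157260e+00, -1.64190965e-05,
        1.32070132e+00, -6.65950764e-02]), 'qd': array([ 0.00064145, -0.00069073, -0.00063249,  0.00118377,  0.00039225,
        0.00030368]), 'effort': array([ 2.79213069e-03, -5.31800258e+01, -3.52733982e+01,  7.09813088e-02,
        2.44384323e-02, -8.89295166e-05]), 'eef_pos': array([ 243.97224966, -492.62061604,  192.08876199]), 'eef_rot': array([-3.14043966e+00, -6.09584682e-05,  4.59822773e-01]), 'wrist_force': array([ 0.0346366 , -0.36827356,  1.05158679]), 'moment': array([ 0.02481306, -0.0356515 , -0.02730132]), 'finger_gap': 93.8900153256718}
scene {'mtx': array([[430.66037886,   0.        , 316.70792823],
       [  0.        , 430.66037886, 192.05213866],
       [  0.        ,   0.        ,   1.        ]]), 'eye': array([  8.01091459, 761.93390322, 705.90345179]), 'orientation': array([-2.14764149,  0.01596931, -2.53076463])}
top {'mtx': array([[456.85297977,   0.        , 325.99894704],
       [  0.        , 456.85297977, 198.41384514],
       [  0.        ,   0.        ,   1.        ]]), 'eye': array([ 419.48680438,  -10.08238218, 1308.98899562]), 'orientation': array([-3.04822023,  0.0163479 , -1.560323  ])}
wrist {'mtx': array([[305.57148611,   0.        , 315.10091533],
       [  0.        , 305.57148611, 198.135131  ],
       [  0.        ,   0.        ,   1.        ]]), 'eye': array([ 307.83667196, -461.74623162,  384.79832524]), 'orientation': array([ 2.89662620e+00,  2.73383499e-04, -1.11083074e+00])}
```

View pics/scene0.png

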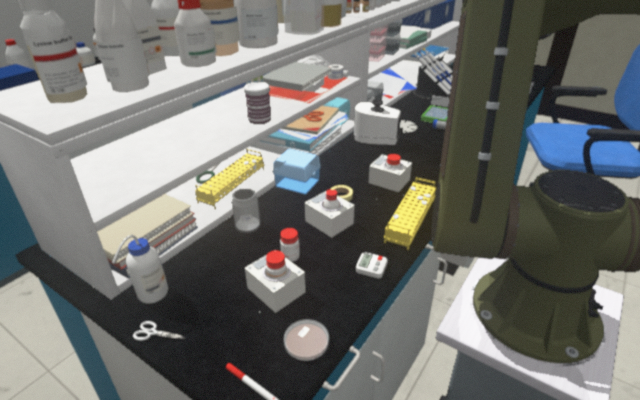

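View pics/top0.png

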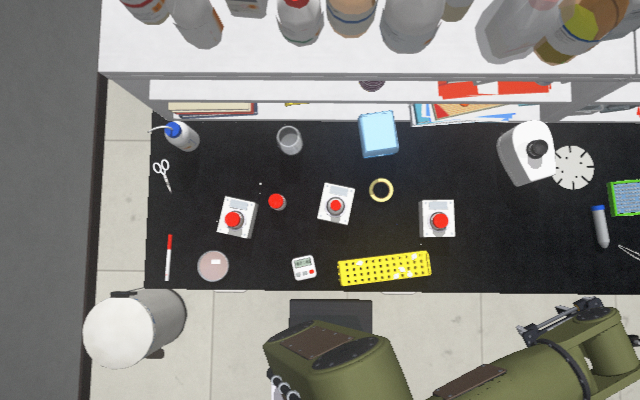

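View pics/wrist0.png

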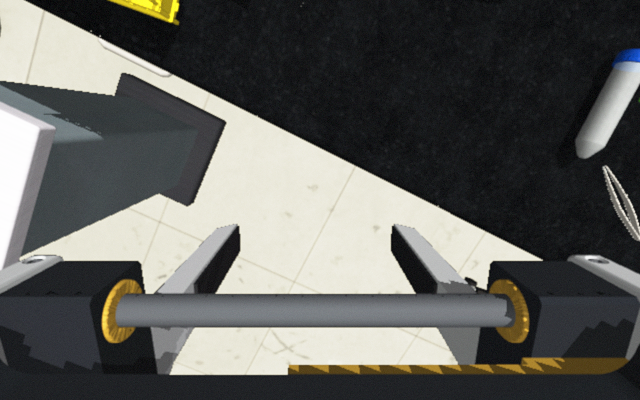

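Top view: the tall bottle with the small cap is in the middle block (335,206), the short bottles are at (233,219) and (439,221), and the spare is at (277,202). In the scene view they are at about (331,195), (276,258), (393,158) and (289,233).

```bash
cat >> h.py <<'E'
from scipy.spatial.transform import Rotation as Ro
def load(f):
    z=np.load(f'pics/{f}.npz');return z['p'],z['d'],z['K'],z['e'],Ro.from_euler('xyz',z['R']).as_matrix()
def pts(f):
    p,d,K,e,R=load(f);v,u=np.mgrid[0:400,0:640]
    r=np.stack([(u-K[0,2])/K[0,0],(v-K[1,2])/K[1,1],np.ones(u.shape)],-1)
    return (r*d[...,None])@R.T+e
def ray(f,u,v):
    p,d,K,e,R=load(f);r=R@np.array([(u-K[0,2])/K[0,0],(v-K[1,2])/K[1,1],1]);return e,r/np.linalg.norm(r)
def plane(f,u,v,z):
    e,r=ray(f,u,v);return e+r*(z-e[2])/r[2]
E
python3 - <<'E'
from h import *
for f,rois in [('top0',[(233,219),(277,202),(335,206),(439,221)]),('scene0',[(276,258),(289,233),(331,195),(393,158)])]:
    p,d,*_=load(f);P=pts(f)
    hsv=cv2.cvtColor(p,cv2.COLOR_RGB2HSV)
    m=(((hsv[...,0]<8)|(hsv[...,0]>172))&(hsv[...,1]>140)&(hsv[...,2]>70)).astype(np.uint8)
    n,l,s,c=cv2.connectedComponentsWithStats(m)
    for (u,v) in rois:
        k=np.argmin(np.hypot(*(c[1:]-[u,v]).T))+1
        q=P[(l==k)&(d>0)];z=q[:,2];top=q[z>np.percentile(z,90)-6]
        print(f,(u,v),c[k].round(1),s[k],'z pct',np.percentile(z,[5,25,50,75,95]).round(1),'topmid',((top.max(0)+top.min(0))/2).round(1),top.mean(0).round(1),len(top))
# calibr check worktop z
for f,u,v in [('top0',300,240),('top0',400,240),('top0',200,170),('scene0',200,300),('scene0',350,245)]:
    print(f,pts(f)[v,u].round(1))
im=[cv2.resize(cv2.imread('pics/top0.png')[160:280,200:480],None,fx=2.8,fy=2.8,interpolation=2),cv2.resize(cv2.imread('pics/scene0.png')[140:320,220:440],None,fx=3,fy=3,interpolation=2)]
cv2.imwrite('pics/a.png',im[0]);cv2.imwrite('pics/b.png',im[1])
E
```

```text
top0 (233, 219) [232.1 218.9] [225 212  15  15 174] z pct [ 98.  104.6 106.7 108.1 110.1] topmid [475.  260.  107.7] [475.3 259.5 107.1] 145
top0 (277, 202) [275.1 200.4] [268 193  15  16 184] z pct [55.2 70.9 72.6 74.1 76.5] topmid [528.  150.1  74.3] [527.8 150.   73.2] 158
top0 (335, 206) [335.3 204.9] [331 200  10  11  84] z pct [ 99.4 102.5 103.9 105.6 107.3] topmid [514.8 -14.5 105.1] [515.5 -13.8 104.3] 77
top0 (439, 221) [440.1 220.5] [433 214  15  14 175] z pct [86.7 89.4 91.4 93.  95.6] topmid [ 477.2 -291.9   93.5] [ 476.7 -292.4   92.1] 144
scene0 (276, 258) [275.  258.6] [267 250  18  18 271] z pct [ -0.  101.5 104.4 105.5 106.6] topmid [475.7 263.4 104.1] [474.4 263.6 104.8] 208
scene0 (289, 233) [288.7 234.8] [280 227  18  16 230] z pct [-1.9 64.9 70.3 71.4 72.6] topmid [528.  152.6  70. ] [527.4 153.7  70.8] 160
scene0 (331, 195) [331.3 193.7] [327 189  11  11  86] z pct [  6.3  97.9 101.5 102.9 104. ] topmid [515.5 -10.  101.6] [514.3  -9.2 101.9] 66
scene0 (393, 158) [393.5 158.2] [388 153  13  11 117] z pct [-2.5 79.5 87.2 89.2 90.9] topmid [ 478.3 -290.4   88.1] [ 477.1 -288.2   88.5] 75
top0 [4.219e+02 8.560e+01 2.000e-01]
top0 [ 4.249e+02 -1.992e+02  4.000e-01]
top0 [622.6 381.9  -6.4]
scene0 [605.9 373.2  -2.2]
scene0 [429.3  33.2  -0.5]
```

View pics/a.png

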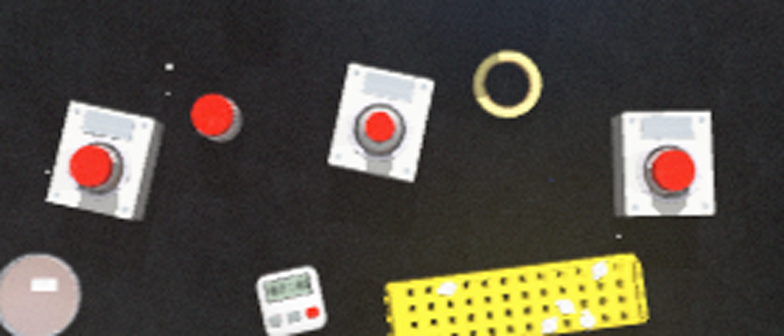

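View pics/b.png

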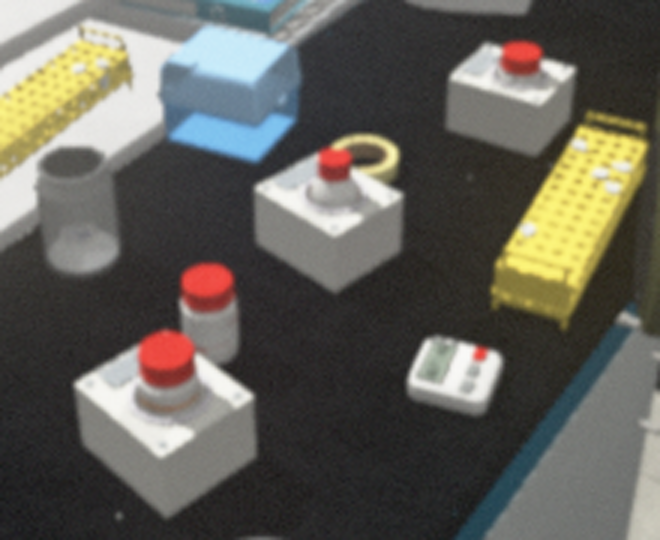

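>>> {"op": "carry_out", "data": {"deltas": [[[2.85, -1.94, 0], 0, 0], [[2.85, -1.94, 0], 0, 0], [[2.85, -1.94, 0], 0, 0], [[2.85, -1.94, 0], 0, 0], [[2.85, -1.94, 0], 0, 0], [[2.85, -1.94, 0], 0, 0], [[2.85, -1.94, 0], 0, 0], [[2.85, -1.94, 0], 0, 0], [[2.85, -1.94, 0], 0, 0], [[2.85, -1.94, 0], 0, 0], [[2.85, -1.94, 0], 0, 0], [[2.85, -1.94, 0], 0, 0], [[2.85, -1.94, 0], 0, 0], [[2.85, -1.94, 0], 0, 0], [[2.85, -1.94, 0], 0, 0], [[2.85, -1.94, 0], 0, 0]], "grip_force": 20}}

```text
clock: 1.48
eef_pos: [515.4, -10.6, 192.5]
eef_rot: [-3.142, 0.0, 0.46]
wrist_force: [0.7, -1.5, -0.3]
finger_gap: 0.6
```

```bash
python3 - <<'E'
from h import *
s=manip.read_state()
for k in ['clock','eef_pos','eef_rot','wrist_force','finger_gap','joints']:print(k,s[k])
p,d,c=snap('wrist','w1')
snap('scene','s1')
R=Ro.from_euler('xyz',s['eef_rot']).as_matrix()
print('tool delta',R.T@(np.array([515.2,-12.0,118+0])-s['eef_pos']))
P=pts('w1');hsv=cv2.cvtColor(p,cv2.COLOR_RGB2HSV)
m=(((hsv[...,0]<8)|(hsv[...,0]>172))&(hsv[...,1]>140)&(hsv[...,2]>70)).astype(np.uint8)
n,l,st,ce=cv2.connectedComponentsWithStats(m)
for k in range(1,n):
    if st[k,4]>60:print(ce[k],st[k],'on 104.5:',plane('w1',*ce[k],104.5), np.median(P[l==k],0))
E
```

```text
clock 1.4833
eef_pos [515.41926552 -10.61542832 192.54292378]
eef_rot [-3.14153985e+00  1.80237881e-04  4.59910505e-01]
wrist_force [ 0.70310456 -1.52822521 -0.28572573]
finger_gap 0.5502014245654018
joints [-9.16204072e-02  2.23310375e-01  1.61774410e+00 -5.13304929e-05
  1.30071936e+00  1.01927912e+00]
tool delta [-0.79761359  1.14731507 74.54300827]
[ 25.81048387 103.84946237] [   0   80   56   47 2232] on 104.5: [480.10305539 254.7708957  104.5       ] [480.55386372 253.71268995 106.88579138]
[177.71068796 107.4465602 ] [ 155   86   48   44 1628] on 104.5: [536.47497426 134.19529401 104.5       ] [531.44325596 146.80992161  73.21727747]
[318.64490862 196.36684073] [304 181  30  32 766] on 104.5: [519.434233   -13.09889149 104.5       ] [519.45246899 -13.18362602 104.68856937]
[213.67142857 279.61428571] [208 276  12   9  70] on 104.5: [394.4037642   43.50061642 104.5       ] [338.81361797  50.29225992  20.07913492]
[526.20301783 335.43072702] [503 326  45  23 729] on 104.5: [ 481.0629062  -279.84692421  104.5       ] [ 475.84371525 -293.82846776   92.05399287]
```

View pics/w1.png

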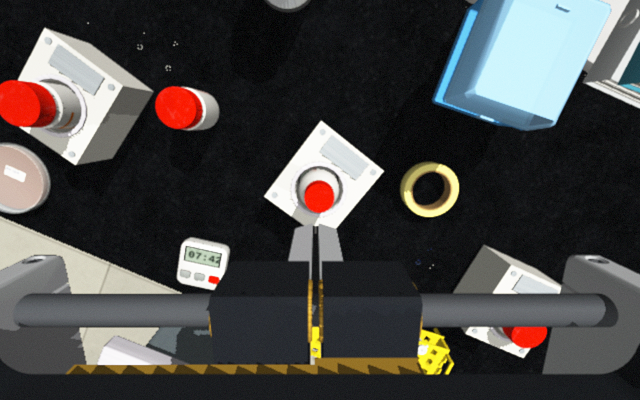

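View pics/s1.png

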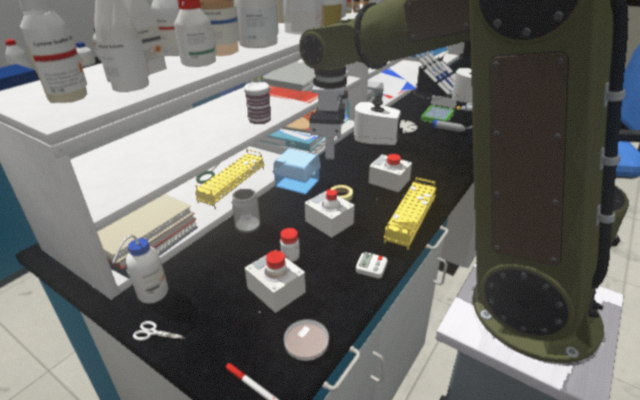

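>>> {"op": "carry_out", "data": {"deltas": [[[0, 0.22, 2.0], 0, 0], [[0, 0, 2.0], 0, 0], [[0, 0, 1.5], 0, 0], [[0, 0, 0.5], 0, 0], [[0, 0, 0.5], 0, 0], [[0, 0, 0.3], 0, 0], [[0, 0, 0.2], 0, 0], [[0, 0, 0.1], 0, 0], [[0, 0, 0.1], 0, 0], [[0, 0, 0], 0, 0], [[0, 0, 0], 0, 0]]}}

```text
clock: 2.5
eef_pos: [516.1, -14.3, 120.9]
eef_rot: [3.141, -0.0, 0.46]
wrist_force: [0.2, -0.3, 0.8]
finger_gap: 0.1
```

>>> {"op": "carry_out", "data": {"deltas": [[[0, 0, 0.1], 0, 0], [[0, 0, 0.1], 0, 0], [[0, 0, 0.05], 0, 0], [[0, 0, 0], 0, 0], [[0, 0, 0], 0, 0]]}}

```text
clock: 2.92
eef_pos: [515.9, -14.3, 118.1]
eef_rot: [-3.142, 0.0, 0.46]
wrist_force: [-0.5, -0.2, 0.8]
finger_gap: 0.5
```

```bash
python3 - <<'E'
from h import *
print(manip.read_state()['wrist_force'])
snap('wrist','w2')
E
```

```text
[-0.52147892 -0.2274554   0.83231824]
```

View pics/w2.png

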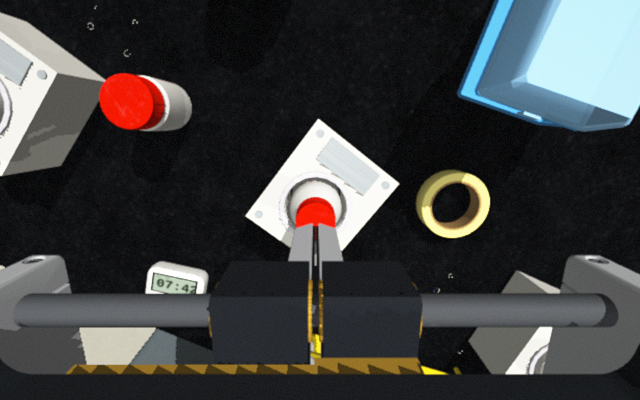

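```bash
python3 - <<'E'
from h import *
p,d,K,e,R=load('w2');P=pts('w2')
hsv=cv2.cvtColor(p,cv2.COLOR_RGB2HSV)
for v in range(180,245,4):print(v,P[v,316].round(1),p[v,316], P[v,306].round(1),p[v,306])
T=Ro.from_euler('xyz',manip.read_state()['eef_rot']).as_matrix();t=manip.read_state()['eef_pos']
for o in ([0,0,22],[8,0,22],[-8,0,22],[8,12,22],[8,-12,22]):
    w=t+T@np.array(o);c=R.T@(w-e);print(o,w,(K@c/c[2])[:2])
for a in range(0,360,45):
    w=np.array([517+14.5*np.cos(np.radians(a)),-13+14.5*np.sin(np.radians(a)),96]);c=R.T@(w-e);print(a,(K@c/c[2])[:2])
c=cv2.imread('pics/w2.png')[150:270,240:400];cv2.imwrite('pics/w2c.png',cv2.resize(c,None,fx=4.8,fy=4.8,interpolation=2))
p,d,c=snap('scene','s2');cv2.imwrite('pics/s2c.png',cv2.resize(cv2.imread('pics/s2.png')[90:250,260:440],None,fx=3.5,fy=3.5,interpolation=2))
E
```

```text
180 [537.4  -5.3  56.7] [138 136 130] [531.9   1.8  47.3] [96 98 92]
184 [537.   -5.4  71.9] [231 229 223] [532.3   1.4  66.1] [199 196 189]
188 [535.   -6.3  76.9] [245 244 240] [5.31e+02 5.00e-01 7.40e+01] [229 229 224]
192 [532.8  -7.4  80.1] [247 246 243] [528.9  -0.6  78.1] [235 234 230]
196 [530.9  -8.4  84.5] [243 237 227] [526.9  -1.7  82. ] [237 236 231]
200 [530.8  -8.4  96.5] [207  26  14] [526.1  -2.4  90.4] [207  26  15]
204 [530.1  -8.7 104.5] [254  28   0] [526.2  -2.7 101.4] [186  19   6]
208 [527.4 -10.  104.3] [249  28   3] [524.3  -3.7 104.3] [251  30   0]
212 [525.1 -11.2 105.5] [250  34   8] [521.6  -5.  104.2] [251  29   0]
216 [522.7 -12.4 106.2] [250  27   0] [519.   -6.3 104.4] [251  28   0]
220 [519.7 -13.8 105.1] [251  33   2] [516.9  -7.4 106.1] [251  31   2]
224 [516.9 -15.2 104.7] [254  30   4] [513.6  -8.9 104.1] [248  88  80]
228 [524.2 -11.5 135.9] [68 26 24] [522.7  -5.6 139.7] [163 162 164]
232 [523.8 -11.6 141.8] [64 21 17] [523.2  -5.6 147.6] [161 159 161]
236 [523.7 -11.7 147.9] [69 24 22] [523.2  -5.8 153.6] [165 165 164]
240 [524.  -11.5 154.7] [54 31 32] [523.7  -5.8 160.5] [158 158 158]
244 [524.3 -11.3 161.4] [63 65 64] [523.2  -6.1 164.6] [164 162 165]
[0, 0, 22] [515.93373315 -14.3351372   96.13054425] [314.29194846 220.86921299]
[8, 0, 22] [523.10285728 -10.78497396  96.13013422] [314.28683685 210.45533903]
[-8, 0, 22] [508.76460902 -17.88530045  96.13095427] [314.29697281 231.1053073 ]
[8, 12, 22] [528.42810215 -21.53866017  96.13005206] [330.69330409 210.45482424]
[8, -12, 22] [ 5.17777612e+02 -3.12877506e-02  9.61302164e+01] [297.87908517 210.45585386]
0 [322.14310724 201.75843341]
45 [306.89755384 200.76718099]
90 [295.54214793 210.42850064]
135 [294.76690135 224.78737218]
180 [304.72008088 235.39834833]
225 [319.53477241 236.33289395]
270 [330.83128699 227.08244052]
315 [332.03732322 212.78025617]
```

View pics/w2c.png

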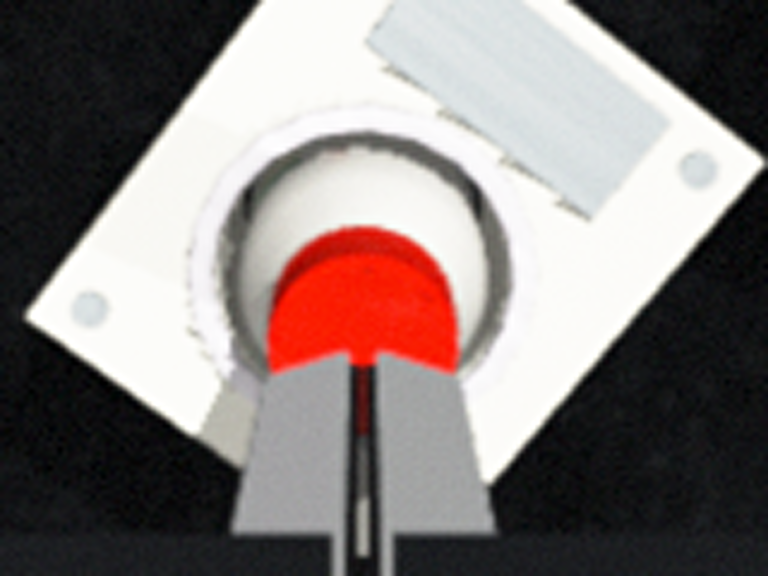

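View pics/s2c.png

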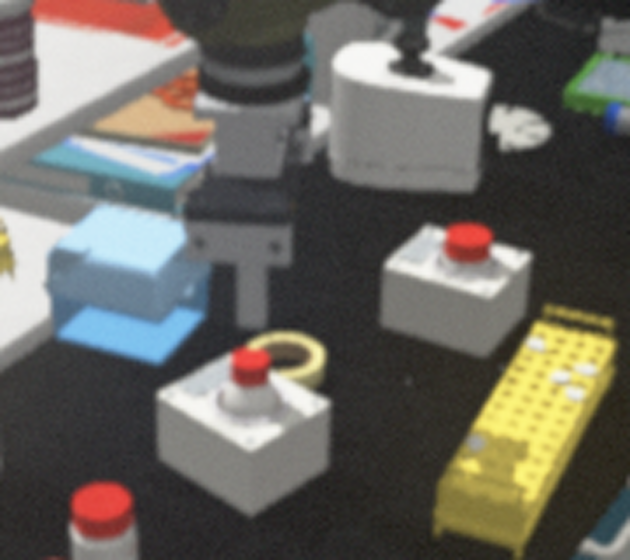

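```bash
python3 - <<'E'
from h import *
print(manip.tcp_to_tips,[x for x in dir(manip) if x[0]!='_'])
p,d,K,e,R=load('w2');P=pts('w2')
for v in range(220,236):print(v,P[v,302].round(1),P[v,309].round(1),P[v,328].round(1))
# open-finger tips at start
P=pts('wrist0');print(P[226:240,235].round(1)[::3],P[226:240,398].round(1)[::3])
s=manip.read_state();print(s['clock'],s['eef_pos'],s['joints'])
E
```

```text
22.0 ['Unreachable', 'read_state', 'tcp_to_tips']
220 [515.6  -4.9 105.9] [517.4  -9.4 104.7] [523.4 -21.5 104.9]
221 [514.5  -5.3 104.6] [516.8  -9.8 104.9] [522.6 -21.9 104.4]
222 [513.9  -5.6 105. ] [516.3 -10.  105.4] [522.4 -21.9 106.1]
223 [513.2  -6.  104.7] [515.5 -10.4 105.2] [521.4 -22.5 104.9]
224 [512.6  -6.3 105. ] [523.5  -7.  132.6] [521.  -22.6 105.8]
225 [511.7  -6.7 104.2] [524.   -6.9 135.9] [519.7 -23.4 103.5]
226 [511.1  -7.  104.5] [523.8  -7.  136.9] [528.4 -17.5 135.5]
227 [522.1  -3.2 139.4] [523.8  -7.  138.9] [528.5 -17.3 137.8]
228 [521.6  -3.5 139.5] [523.4  -7.2 139.5] [528.6 -17.2 140. ]
229 [521.7  -3.5 141.5] [523.5  -7.2 141.4] [528.5 -17.2 141.5]
230 [521.6  -3.6 142.8] [523.7  -7.2 143.6] [528.2 -17.3 142.4]
231 [521.8  -3.6 145. ] [523.5  -7.3 144.5] [528.3 -17.1 144.5]
232 [521.8  -3.7 146.3] [523.8  -7.2 147. ] [528.2 -17.1 145.9]
233 [521.7  -3.8 147.8] [523.9  -7.2 148.8] [528.  -17.2 146.8]
234 [522.1  -3.8 150.3] [523.8  -7.2 150.4] [528.2 -16.9 149.4]
235 [521.8  -3.9 151. ] [523.5  -7.4 150.9] [528.4 -16.8 151.5]
[[ 231.7 -445.5  210.1]
 [ 230.  -446.2  210.3]
 [ 231.1 -447.5  216.6]
 [ 230.  -448.4  217.9]
 [ 228.3 -449.1  217.9]] [[ 275.5 -533.2  211. ]
 [ 274.6 -532.6  214.8]
 [ 273.5 -532.5  217.2]
 [ 272.6 -532.1  220.3]
 [ 271.2 -532.6  221.3]]
3.0167 [515.96485307 -14.32886416 118.18088585] [-9.87262062e-02  3.00873449e-01  1.70249545e+00 -9.89810555e-06
  1.13816800e+00  1.01229589e+00]
```

The visible fingertips are at z ≈ 132. They are not at 96, which is where the stated 22 mm would put them. There is no contact yet, and the cap is still at 104.5. I'll go down slowly and watch the force.

>>> {"op": "carry_out", "data": {"deltas": [[[0, 0, 0.8], 0, 0], [[0, 0, 0.8], 0, 0], [[0, 0, 0.4], 0, 0], [[0, 0, 0.3], 0, 0], [[0, 0, 0], 0, 0]]}}

```text
clock: 3.43
eef_pos: [515.5, -14.3, 94.2]
eef_rot: [-3.141, 0.001, 0.46]
wrist_force: [0.7, 0.4, -0.2]
finger_gap: 0.6
```

```bash
python3 - <<'E'
from h import *
snap('wrist','w3')
c=cv2.imread('pics/w3.png')[150:270,240:400];cv2.imwrite('pics/w3c.png',cv2.resize(c,None,fx=4.8,fy=4.8,interpolation=2))
P=pts('w3')
for v in range(200,236,2):print(v,P[v,302].round(1),P[v,309].round(1),P[v,328].round(1))
E
```

```text
200 [527.1   1.1  77.4] [530.1  -3.   80.6] [535.3 -15.3  77.5]
202 [526.2   0.6  79.1] [529.4  -3.4  83. ] [534.4 -15.8  79.2]
204 [5.256e+02 2.000e-01 8.160e+01] [528.2  -4.   83.6] [533.6 -16.1  81.4]
206 [ 5.244e+02 -4.000e-01  8.200e+01] [528.2  -4.1  88.3] [532.7 -16.4  83.3]
208 [523.6  -0.9  83.9] [528.4  -4.1  93.8] [531.8 -16.8  84.7]
210 [523.9  -1.   89.4] [528.1  -4.3  97.4] [532.1 -16.3  91.6]
212 [523.6  -1.3  93. ] [528.4  -4.3 102.9] [532.1 -16.1  96.4]
214 [523.9  -1.4  98.1] [527.8  -4.7 104.7] [531.9 -16.  100.2]
216 [524.2  -1.5 103.1] [526.5  -5.3 104.4] [531.9 -15.8 104.8]
218 [523.2  -2.  103.9] [525.5  -5.8 104.8] [530.9 -16.3 105.3]
220 [522.3  -2.4 104.8] [524.3  -6.3 104.9] [529.4 -17.1 104.2]
222 [521.1  -3.  104.5] [523.   -7.  104.5] [528.3 -17.7 104.6]
224 [519.9  -3.6 104.7] [523.1  -7.  108.4] [527.2 -18.2 104.7]
226 [518.5  -4.3 104. ] [523.6  -6.9 113.6] [528.6 -17.1 113.4]
228 [521.5  -3.4 116.4] [523.3  -7.1 116.2] [527.9 -17.4 114.9]
230 [521.5  -3.5 119.5] [523.4  -7.1 119.9] [528.1 -17.1 119.1]
232 [521.1  -3.8 121.4] [523.5  -7.2 123.2] [528.3 -16.8 123.2]
234 [522.1  -3.6 127.3] [522.8  -7.5 124.5] [528.4 -16.6 127. ]
```

View pics/w3c.png

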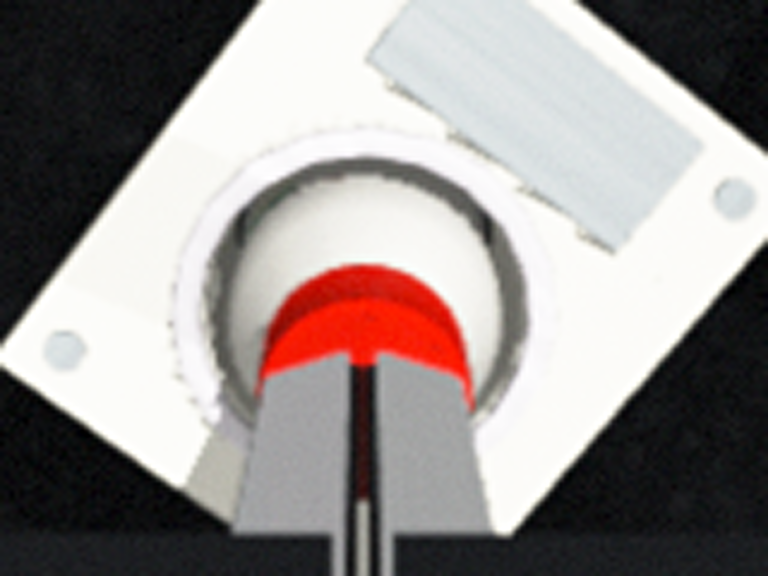

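>>> {"op": "carry_out", "data": {"deltas": [[[0, 0, 0.3], 0, 0], [[0, 0, 0.3], 0, 0], [[0, 0, 0.2], 0, 0], [[0, 0, 0.2], 0, 0], [[0, 0, 0], 0, 0], [[0, 0, 0], 0, 0]]}}

```text
clock: 3.98
eef_pos: [516.2, -14.3, 85.3]
eef_rot: [3.141, -0.001, 0.46]
wrist_force: [1.7, 0.4, 3.6]
finger_gap: 0.8
```

>>> {"op": "carry_out", "data": {"deltas": [[[0, 0, 0.15], 0, 0], [[0, 0, 0.15], 0, 0], [[0, 0, 0], 0, 0], [[0, 0, 0], 0, 0]]}}

```text
clock: 4.32
eef_pos: [516.4, -14.4, 83.3]
eef_rot: [3.141, -0.001, 0.46]
wrist_force: [-3.6, 1.0, 16.6]
finger_gap: 0.2
```

```bash
python3 - <<'E'
from h import *
print(manip.read_state()['wrist_force'])
snap('wrist','w4')
P=pts('w4')
for v in range(206,240,2):print(v,P[v,302].round(1),P[v,309].round(1),P[v,328].round(1))
E
```

```text
[-3.55619719  0.98641041 16.58482299]
206 [ 5.255e+02 -4.000e-01  7.170e+01] [528.5  -4.4  75.2] [534.  -16.2  74. ]
208 [524.6  -0.9  73.5] [528.7  -4.4  80.8] [532.7 -16.9  74.1]
210 [523.8  -1.4  75. ] [528.7  -4.5  85.5] [531.8 -17.2  75.6]
212 [524.5  -1.4  82. ] [528.5  -4.7  88.9] [532.3 -16.7  82.6]
214 [524.4  -1.6  85.9] [528.4  -4.8  93.1] [532.1 -16.6  86.7]
216 [524.2  -1.8  89.4] [527.7  -5.2  94.7] [532.  -16.4  91.2]
218 [524.5  -1.9  94.4] [527.   -5.6  96.3] [532.1 -16.2  95.7]
220 [524.2  -2.2  97. ] [525.8  -6.1  96.2] [531.  -16.7  96. ]
222 [522.5  -2.9  95.6] [525.   -6.6  97.3] [530.  -17.2  96.6]
224 [521.7  -3.3  96.6] [524.2  -7.   98.3] [528.8 -17.8  96.6]
226 [520.5  -3.9  96.6] [524.1  -7.1 101.7] [529.  -17.5 101. ]
228 [522.3  -3.4 105.5] [524.3  -7.1 105.8] [529.3 -17.1 106. ]
230 [522.3  -3.6 108.5] [524.   -7.3 108.3] [528.9 -17.1 108.4]
232 [522.5  -3.7 112.3] [523.8  -7.4 111.1] [528.8 -17.1 111.4]
234 [522.6  -3.8 115.6] [523.9  -7.4 114.6] [529.2 -16.6 116.2]
236 [522.7  -3.9 118.9] [524.   -7.5 117.8] [528.3 -17.  116.8]
238 [522.7  -4.  121.6] [524.2  -7.4 121.2] [528.8 -16.6 121.3]
```

The cap is at the stop: it reads 96.4 and the force jumped to 16.6 N. Releasing now.

>>> {"op": "carry_out", "data": {"deltas": [[[0, 0, -0.5], 0, 0], [[0, 0, -1.0], 0, 0], [[0, 0, -1.5], 0, 0], [[0, 0, -2.0], 0, 0], [[0, 0, -2.0], 0, 0], [[0, 0, 0], 0, 0], [[0, 0, 0], 0, 0]]}}

```text
clock: 4.95
eef_pos: [516.0, -14.3, 152.7]
eef_rot: [3.141, -0.001, 0.46]
wrist_force: [-0.2, 0.2, -0.8]
finger_gap: 0.9
```

```bash
cat >> h.py <<'E'
def caps(f):
    p,d,*_=load(f);P=pts(f);hsv=cv2.cvtColor(p,cv2.COLOR_RGB2HSV)
    m=(((hsv[...,0]<8)|(hsv[...,0]>172))&(hsv[...,1]>140)&(hsv[...,2]>70)).astype(np.uint8)
    n,l,st,ce=cv2.connectedComponentsWithStats(m)
    for k in range(1,n):
        q=P[(l==k)&(d>0)]
        if st[k,4]<60 or len(q)<20: continue
        t=q[q[:,2]>np.percentile(q[:,2],85)-5];
        if 380<t[:,0].mean()<620: print(f,ce[k].round(1),st[k,4],'ztop med',np.median(t[:,2]).round(1),'mid',((t.max(0)+t.min(0))/2).round(1),'mean',t.mean(0).round(1))
E
python3 - <<'E'
from h import *
s=manip.read_state()
for k in ['clock','eef_pos','eef_rot','wrist_force']:print(k,s[k])
snap('wrist','w5');caps('w5');snap('top','t5');caps('t5')
R=Ro.from_euler('xyz',s['eef_rot']).as_matrix()
print('tool delta',R.T@(np.array([477,259,s['eef_pos'][2]])-s['eef_pos']))
E
```

```text
clock 4.95
eef_pos [516.02113876 -14.31130258 152.74068278]
eef_rot [ 3.14105461e+00 -8.56015327e-04  4.59816538e-01]
wrist_force [-0.20078003  0.17036907 -0.79817404]
w5 [153.7 104.1] 2213 ztop med 73.3 mid [530.5 148.6  72.4] mean [531.  147.8  73.2]
w5 [  3.7 105.1] 287 ztop med 94.1 mid [481.3 243.7  95.7] mean [482.4 241.6  94.4]
w5 [314.9 208.7] 1029 ztop med 117.0 mid [518.9 -13.5 142.6] mean [520.  -13.1 117.3]
w5 [536.4 349.9] 801 ztop med 91.6 mid [ 478.5 -284.5   90.6] mean [ 476.8 -281.2   91.1]
t5 [275.1 200.4] 185 ztop med 73.5 mid [528.1 150.   74.6] mean [528.1 151.   73.5]
t5 [232.1 218.9] 174 ztop med 107.4 mid [475.  260.  108.6] mean [475.3 259.3 107.4]
t5 [440.1 220.5] 176 ztop med 92.1 mid [ 477.1 -292.2   93.4] mean [ 477.3 -292.4   92.3]
t5 [169.3 241.2] 67 ztop med 11.4 mid [413.7 458.4  12.3] mean [414.1 458.8  11.6]
tool delta [ 8.63229051e+01 -2.62240479e+02 -6.72028436e-02]
```

View pics/w5.png

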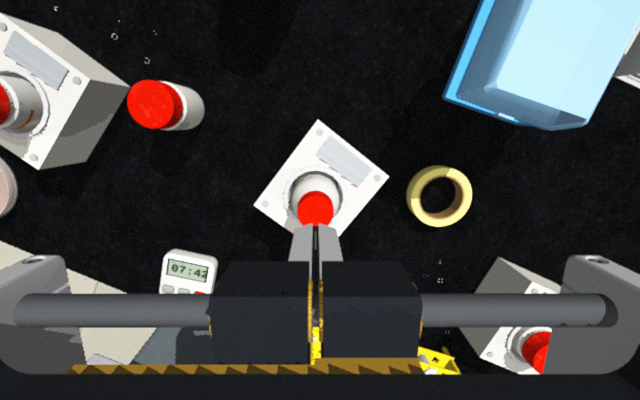

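>>> {"op": "carry_out", "data": {"deltas": [[[0.86, -2.62, 0], 0, 0], [[0.86, -2.62, 0], 0, 0], [[0.86, -2.62, 0], 0, 0], [[0.86, -2.62, 0], 0, 0], [[0.86, -2.62, 0], 0, 0], [[0.86, -2.62, 0], 0, 0], [[0.86, -2.62, 0], 0, 0], [[0.86, -2.62, 0], 0, 0], [[0.86, -2.62, 0], 0, 0], [[0.86, -2.62, 0], 0, 0], [[0, 0, 0], 0, 0], [[0, 0, 0], 0, 0]]}}

```text
clock: 6.05
eef_pos: [475.9, 259.2, 150.9]
eef_rot: [-3.142, 0.002, 0.462]
wrist_force: [0.6, -1.3, 0.3]
finger_gap: 0.6
```

```bash
python3 - <<'E'
from h import *
s=manip.read_state()
for k in ['clock','eef_pos','eef_rot','wrist_force']:print(k,s[k])
p,d,c=snap('wrist','w6');caps('w6');snap('top','t6');caps('t6')
P=pts('w6')
for v in range(206,240,2):print(v,P[v,302].round(1),P[v,309].round(1),P[v,328].round(1))
E
```

```text
clock 6.05
eef_pos [475.91432995 259.22922959 150.8566192 ]
eef_rot [-3.14157769e+00  2.31245808e-03  4.61875211e-01]
wrist_force [ 0.63322716 -1.29265235  0.25033918]
w6 [128.  154.5] 481 ztop med 10.7 mid [416.6 457.1  11.3] mean [417.1 456.1  10.8]
w6 [446.  199.7] 1804 ztop med 73.5 mid [530.4 149.1  72.6] mean [530.6 150.   73.4]
w6 [314.5 205.3] 1705 ztop med 107.4 mid [478.9 260.2 138.3] mean [480.3 261.1 107.9]
t6 [275.1 200.4] 185 ztop med 73.2 mid [528.1 150.1  76. ] mean [527.9 150.6  73.5]
t6 [335.2 204.4] 88 ztop med 119.8 mid [514.8 -13.2 121.3] mean [515.3 -13.6 120.2]
t6 [440.1 220.5] 175 ztop med 92.0 mid [ 477.2 -292.3   93.5] mean [ 477.2 -291.7   92.2]
206 [476.1 270.4 106.9] [478.6 265.3 106.7] [485.7 251.9 108.1]
208 [474.8 269.7 107.3] [477.  264.6 106.4] [484. 251. 107.]
210 [473.1 268.9 106.8] [475.8 264.  107.5] [482.2 250.  106. ]
212 [471.9 268.3 107.9] [474.4 263.2 107.7] [480.9 249.4 106.7]
214 [470.6 267.6 108.5] [472.9 262.5 107.8] [479.4 248.6 106.6]
216 [469.  266.9 108.4] [471.2 261.7 107.2] [477.9 247.9 106.8]
218 [467.6 266.2 108.5] [469.6 260.9 107. ] [476.5 247.1 107.2]
220 [465.6 265.3 107.1] [468.6 260.4 108.7] [540.  290.7 343.3]
222 [464.4 264.6 108.3] [466.7 259.5 107.3] [473.6 245.7 107.6]
224 [462.9 263.9 108.3] [483.7 266.6 165.7] [471.9 244.8 107.1]
226 [460.9 263.  107. ] [483.9 266.6 169.9] [488.6 256.2 168.8]
228 [481.7 270.1 172.6] [483.4 266.3 171.9] [488.4 256.2 171.9]
230 [482.  270.1 176.6] [483.8 266.5 176.6] [488.9 256.7 177.2]
232 [482.1 270.  180. ] [483.8 266.4 179.6] [488.4 256.5 178.9]
234 [482.4 269.9 183.6] [483.6 266.2 182.4] [488.5 256.8 182.6]
236 [481.8 269.6 185.1] [483.4 266.1 184.7] [488.5 257.  186. ]
238 [482.  269.5 188.3] [484.  266.3 189.2] [488.5 257.1 189.1]
```

View pics/w6.png

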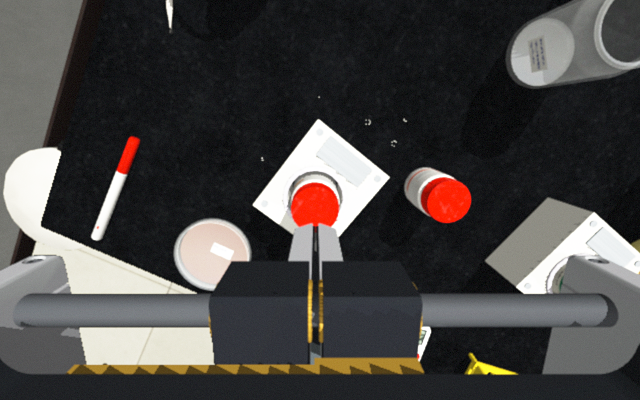

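The top view confirms the tall bottle at 120 mm (335,204), so it is up. The tool is now over the short bottle that stands up (wrist 314,205). Pressing it.

>>> {"op": "carry_out", "data": {"deltas": [[[0, 0, 2.0], 0, 0], [[0, 0, 2.0], 0, 0], [[0, 0, 1.0], 0, 0], [[0, 0, 0.5], 0, 0], [[0, 0, 0.5], 0, 0], [[0, 0, 0.5], 0, 0], [[0, 0, 0.5], 0, 0], [[0, 0, 0.3], 0, 0], [[0, 0, 0.3], 0, 0], [[0, 0, 0.2], 0, 0], [[0, 0, 0.1], 0, 0], [[0, 0, 0], 0, 0], [[0, 0, 0], 0, 0]]}}

```text
clock: 7.23
eef_pos: [476.9, 258.7, 73.4]
eef_rot: [3.142, -0.001, 0.46]
wrist_force: [1.3, -1.8, 3.7]
finger_gap: 0.7
```

>>> {"op": "carry_out", "data": {"deltas": [[[0, 0, 0.15], 0, 0], [[0, 0, 0.15], 0, 0], [[0, 0, 0], 0, 0], [[0, 0, 0], 0, 0]]}}

```text
clock: 7.57
eef_pos: [477.0, 258.7, 70.4]
eef_rot: [3.142, -0.001, 0.46]
wrist_force: [1.3, -2.6, 6.8]
finger_gap: 0.5
```

>>> {"op": "carry_out", "data": {"deltas": [[[0, 0, 0.08], 0, 0], [[0, 0, 0], 0, 0], [[0, 0, 0], 0, 0]]}}

```text
clock: 7.82
eef_pos: [477.1, 258.8, 70.3]
eef_rot: [3.142, -0.001, 0.46]
wrist_force: [-1.3, -3.8, 14.6]
finger_gap: 0.7
```

```bash
python3 - <<'E'
from h import *
snap('wrist','w7');caps('w7')
E
```

```text
w7 [ 70.6 166.6] 861 ztop med 10.7 mid [416.2 457.   11.1] mean [417.2 455.8  10.6]
w7 [493.4 229.9] 3585 ztop med 73.4 mid [530.2 149.7  72.3] mean [530.7 150.5  73.3]
w7 [311.5 219.6] 1482 ztop med 83.3 mid [479.4 260.1  95.5] mean [485.8 264.8  83.1]
```

At the stop (83.3 mm, 14.6 N). Releasing and backing off clear of everything.

>>> {"op": "carry_out", "data": {"deltas": [[[0, 0, -0.5], 0, 0], [[0, 0, -1.0], 0, 0], [[0, 0, -1.5], 0, 0], [[0, 0, -2.0], 0, 0], [[0, 0, -2.5], 0, 0], [[0, 0, -2.5], 0, 0], [[-2.0, 0, -1.0], 0, 0], [[-3.0, 0, 0], 0, 0], [[-3.0, 0, 0], 0, 0], [[-2.0, 0, 0], 0, 0], [[0, 0, 0], 0, 0], [[0, 0, 0], 0, 0]]}}

```text
clock: 8.87
eef_pos: [386.8, 214.3, 180.0]
eef_rot: [-3.141, -0.001, 0.46]
wrist_force: [0.2, 0.6, 0.9]
finger_gap: 0.8
```

```bash
python3 - <<'E'
from h import *
for n in ['wrist','top','scene']:
    snap(n,n+'8');caps(n+'8')
s=manip.read_state();print(s['clock'],s['eef_pos'],s['wrist_force'])
E
```

```text
wrist8 [129.6  62.3] 487 ztop med 10.8 mid [416.2 457.3  11. ] mean [416.3 455.7  10.8]
wrist8 [313.9  85.2] 1707 ztop med 92.0 mid [477.5 259.8  91.7] mean [477.7 259.6  92. ]
wrist8 [443.6  90. ] 1820 ztop med 73.5 mid [530.  149.1  72.7] mean [530.  149.5  73.4]
wrist8 [616.2 186.7] 1415 ztop med 120.4 mid [517.7 -13.  119.3] mean [517.1 -11.6 120.2]
top8 [275.1 200.4] 184 ztop med 73.2 mid [528.1 150.3  73.8] mean [528.2 150.2  73.3]
top8 [335.2 204.4] 88 ztop med 120.1 mid [514.9 -13.1 121. ] mean [515.1 -13.5 120.2]
top8 [233.1 219.1] 174 ztop med 91.3 mid [475.8 260.8  92.8] mean [475.6 260.5  91.7]
top8 [440.1 220.5] 175 ztop med 91.4 mid [ 477.2 -292.5   92.7] mean [ 477.  -292.4   91.5]
top8 [169.3 241.4] 67 ztop med 11.5 mid [413.7 458.5  13. ] mean [414.8 458.6  11.9]
scene8 [393.5 158.1] 120 ztop med 89.1 mid [ 477.2 -288.6   89.4] mean [ 476.9 -287.9   89.1]
scene8 [288.7 234.7] 232 ztop med 71.0 mid [528.3 151.8  70.5] mean [527.3 153.6  70.7]
scene8 [275.6 265.1] 238 ztop med 89.6 mid [475.  263.3  89.1] mean [474.1 264.7  89.6]
scene8 [234.2 370.1] 159 ztop med 9.1 mid [415.8 460.5   9.6] mean [414.9 461.5   9.3]
9.0167 [387.64455604 214.59076292 179.38004846] [0.47989096 1.2451065  0.15861916]
```

View pics/scene8.png

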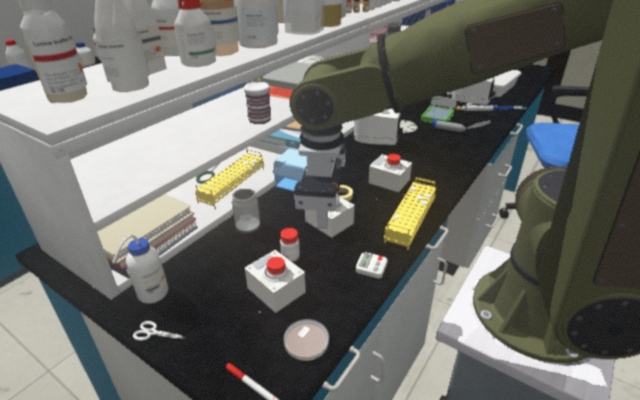

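View pics/wrist8.png

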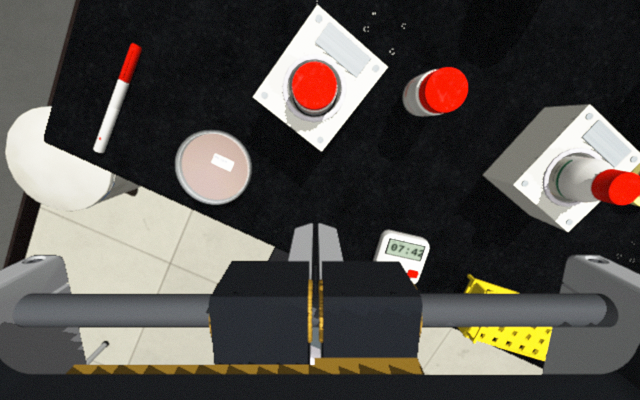

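The wrist view shows the left short bottle down at (314,85), the spare unmoved at (444,90) and the tall bottle up at (616,187). The gripper is clear of everything.

```bash
python3 -c "
from h import *
print(workorder.sign_off())"
```

```text
the job is handed in; nothing more can be done
None
```

The tall bottle now stands up and both short bottles are locked down. I pressed the tall bottle to its stop once to raise it, then the one standing short bottle once to lock it. The other short bottle was already locked, so I left it alone.

| Item | Last measured height | Required |
|---|---|---|
| Tall cap | 120.2 mm | 120 mm (up) |
| Left short cap | about 91.7 mm | 91.5 mm (locked) |
| Right short cap | 91.5 mm | 91.5 mm (locked) |

- **Spare bottle:** it stayed where it was, at about (528, 150) mm in the top view.
- **Forces and time:** the highest force I read during the presses was about 17 N. The last clock reading before hand-in was about 9 s. The gripper was clear of everything.
- **First press fell short:** the fingertips stand about 13 mm behind the TCP, not 22 mm ahead of it as stated. My first descent stopped above the tall cap without touching it. I then went by the camera depth and the force reading instead.
- **Camera disagreement:** the scene camera reads about 2–3 mm low in height and up to about 4 mm off sideways compared with the top camera. In its final picture the arm hid the tall cap. The tall bottle's state therefore rests on the top and wrist views, which agree.

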